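Fit the shelf's guard bar, then hand over the lid with the loose ball

ROBOT

A 7-joint arm with a two-finger parallel gripper is mounted at the origin on the work surface. World frame = base frame: x ahead of the robot, y to its left, z up, the work surface at z = 0. Lengths are in m, angles in rad, forces in N, time in s.
With the tool pointing down it reaches from about 0.35 to 0.9 m from the base axis. Payload 8.1 kg.
Tool frame: the origin (TCP) lies on the centre line of the jaws, within the pads' length; the fingertips stand 25 mm ahead of it and the grasp point (between the pads) lies 6 mm ahead of it; z points along the fingers, y is the line along which they close (so a half turn about z gives the same grasp; the last joint's range is limited). The gripper opens to 92 mm and grips with 3 to 60 N. Pads are 19 mm wide; open, the fingers measure 130 mm over their backs; the gripper's body (75 mm by 190 mm) begins 47 mm behind the grasp point.
Start: joints at [1.134, 0.434, 0.025, 1.573, -0.012, 1.134, -0.075], TCP at [0.205, -0.591, 0.252] pointing down, gripper open.
Joint ranges: [-2.62, 2.62], [-0.44, 2.09], [-1.27, 1.32], [0.08, 2.57], [-1.32, 4.46], [0.12, 2], [-2.74, 2.74]. Speed limits (rad/s): [2.22, 2.22, 3.01, 3.01, 3.14, 3.14, 3.14].

INTERFACE

Orientations are given as a unit quaternion [x, y, z, w].
In Python, from cell import r gives the robot as it stands. The module is installed in compiled form; this text tells all that it offers.
- The arm moves only by the tool send_rows, never from a script. Its argument "rows" is a list of rows, each a list of 3 entries, a list of its own where there are three numbers: the shift along the tool's x, y, z in cm, then the turn, a rotation vector about the tool's x, y, z in rad, then the finger opening in cm, from 0 to 9.18. A call has 1 to 5 rows; each row is the pose to reach, as a shift and turn from the pose commanded when the call began, along the tool's axes at that moment; what a row does not reach only later rows make up. A row lasts 1/12 s, in which the tool goes at most 41.7 mm and 7.16 degrees, less where a joint would pass 70% of its speed; a pose out of reach is approached as far as the arm can. A call with a gripper value outside its range is refused whole. The fingers move at their own pace and stop on an object; "newtons" is the grip in N (left out, the last holds). Time passes only in rows, so rows that repeat a pose let the fingers close. It gives the time, the measured TCP pose, the force, the opening and the grip force at its end, in the units of the state.
- r.state(): the state, without advancing time (a new reading comes with each control period).
- r.get_image(name): name is "side" or "top" or "wrist"; returns the picture (400x640x3 uint8, red, green, blue); there is no depth.
- r.camera_params(name): a dict with "intrinsics" (3x3 intrinsics, pixels), "k1" (the pictures are not rectified: a ray, as slopes to the right and down, at radius r is drawn at 1 + k1 r^2 times it, then the intrinsics apply), "rvec" (rotation vector, rad) and "tvec" (3), from world to camera coordinates, as OpenCV has them. Camera axes: x right, y down, z forward; pixel columns grow to the right and rows downward; lengths in m; the calibration is good to about 2 mm. A picture is of the moment at which its call begins: read the wrist's pose just before it. camera_params takes no time and is no camera call; for the wrist camera it gives the pose at the moment of the call.
- r.finish_job(): hands the job in; it is judged then, once.
The state is a dict: "time": time; "q": joint angles; "joint_vel": joint speeds; "joint_efforts": joint torques, N m; "position": TCP position; "orientation": TCP orientation; "ft_force": force on the tool from outside, world axes, zero at the start; "moment": the same for the moment, N m; "gripper_width": finger opening in m; "grasp_force": force on a finger pad.
Only numpy, scipy, OpenCV 4.12 (cv2) and the standard library are available. Lean on these libraries where they do the work, as an engineer would, in place of code of your own. Each camera call takes 0.05 s, during which the arm holds its last target. There are 200 camera calls.

TASK

First lay the aluminium guard bar centred across the two saddles of its wooden holder and let go of it, so that nothing can roll off the shelf. Then take the dished lid by its arched handle, lift it straight up about 10 cm above its coaster and there, in the air, give it a quarter turn so that the handle no longer runs along the guard bar but square to it, keeping the lid level and the loose steel ball in its middle all the while. Finish still holding the lid like that above its coaster for me to take, and leave the jar, tumbler, mug and teaspoon where they stand.

Things in the scene. Friction and masses are not known exactly. Their poses are not given: they have to be found in the camera images.
- guard_bar: loose straight square aluminium bar, 260 mm long, 16 x 16 mm in section, about 120 g, lying flat on the shelf to the robot's left or right. Origin: centre of its underside as it lies. x axis: along its length (either end may lead).
- guard_bar_mid (a point): the middle of the guard bar, on its axis, 8 mm from each of its long faces; where to grip it.
- bar_holder: fixed pine holder at the shelf's open far edge: foot 50 x 240 x 12 mm, two saddles 20 mm wide at y = -95 and +95 mm. Each is a slot along y, open on top: floor 45 mm above the shelf, 22 mm wide up to 61 mm, flaring to 45 mm at its top, 77 mm up. Bar in place: middle at y = 0, axis 53 mm up. Origin: underside centre, on the shelf; y: line through the saddles, x: away from the robot, z up.
- lid: loose grey silicone lid, dished side up, 110 mm across, rim 18 mm high, about 150 g; the hollow slopes to a flat middle 20 mm across, 5.5 mm above the underside. Steel arch: legs at x = -51 and +51 mm, straight top bar 12 x 12 x 108 mm, axis 90 mm above the underside. Origin: underside centre, 10 mm above the shelf at first. x: along the top bar, at first roughly along the saddle line; z up.
- lid_handle (a point): the middle of the arch's top bar, on its axis, straight above the lid's centre: grip the bar here across its 12 mm width.
- ball_center (a point): centre of a loose solid steel ball, 26 mm in diameter, 70 g, resting in the middle of the lid, its centre 18.5 mm above the lid's underside. It rolls freely.
- coaster: round cork coaster fixed on the shelf, 120 mm across, 10 mm thick, with the lid standing on its middle, to the robot's left or right (on the side away from the guard bar). Origin: centre of its underside, on the shelf.
- jar: closed tall glass jar, 80 mm across, 200 mm high; leave alone. Origin: centre of its underside.
- tumbler: short stainless tumbler, 62 mm across, 75 mm high, between the bar and the lid; leave alone. Origin: centre of its underside.
- mug: orange ceramic mug, 82 mm across without its handle, 95 mm high; leave alone. Origin: centre of its underside.
- teaspoon: aluminium teaspoon, 140 mm long, lying on the shelf beyond the bar holder; leave alone. Origin: near its middle, on the shelf.
Not all that is in view belongs to the job. Of the things that look like the coaster, take the one that is nearest to the robot's base at the start.

How it is judged:
By the outcome, as a careful person would: the job done as asked, in the order asked, and still so for the second after the job is handed in, while the arm keeps its last pose, push and grip.
It also fails if it takes over 58 s, if anything falls off the work surface, if the arm or the gripper's body presses on something with over 40 N, if the wrist force passes 120 N, or if a joint passes its speed limit or range.

## Working session

There is one attempt and no reset: what is moved stays moved. The work goes in short steps, Python scripts to look and compute and a tool call to move; the robot and the scene stay as the last step left them, time stands still between calls to the robot, and variables do not carry over. Pictures are saved under pics/ and viewed, at most 14 in all, crops included, and the job is handed in when it is done.

Besides the shell and the picture viewer there is one more tool, called after ">>>" as name([rows], argument=value, ...), one row to a line, values as JSON. send_rows: Moves the arm, as the interface text tells. Its arguments: {"type":"object","properties":{"rows":{"type":"array","items":{"type":"array"}},"newtons":{"type":"number"}},"required":["rows"]}

```bash
mkdir -p pics; python3 - <<'E'
from cell import r
import cv2,numpy as np
s=r.state();print({k:np.round(v,3).tolist() for k,v in s.items()})
ims=[]
for n in("top","side"):
    im=r.get_image(n);cv2.imwrite(f"pics/{n}0.png",im[:,:,::-1]);p=r.camera_params(n);print(n,{k:np.round(v,4).tolist() for k,v in p.items()})
E
```

```text
{'time': 0.0, 'q': [1.134, 0.435, 0.025, 1.574, -0.012, 1.134, -0.075], 'joint_vel': [-0.001, -0.0, -0.0, 0.001, -0.0, 0.001, -0.0], 'joint_efforts': [0.001, -66.785, 0.985, -31.445, -0.061, 0.043, 0.0], 'position': [0.205, -0.59, 0.251], 'orientation': [0.986, 0.166, -0.0, -0.001], 'ft_force': [0.067, -0.709, -0.463], 'moment': [0.008, -0.043, 0.026], 'grasp_force': 0.0, 'gripper_width': 0.092}
top {'intrinsics': [[482.2697, 0.0, 314.7664], [0.0, 482.2697, 195.2867], [0.0, 0.0, 1.0]], 'k1': -0.0878, 'rvec': [2.1498, -2.1756, 0.096], 'tvec': [0.0202, 0.5998, 1.3233]}
side {'intrinsics': [[467.0956, 0.0, 326.9093], [0.0, 467.0956, 195.3739], [0.0, 0.0, 1.0]], 'k1': -0.0657, 'rvec': [0.6453, -2.6094, 1.1617], 'tvec': [0.5104, 0.2664, 1.1361]}
```

View pics/top0.png

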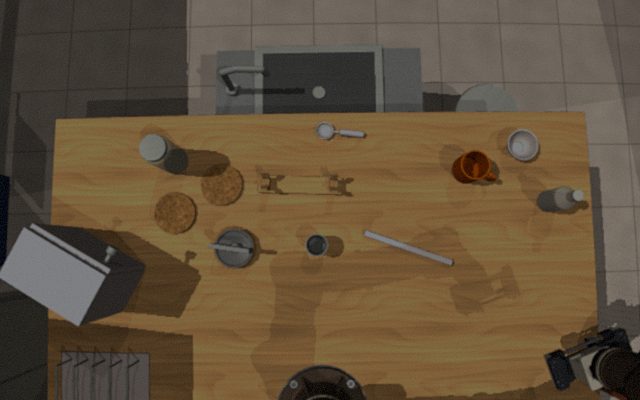

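View pics/side0.png

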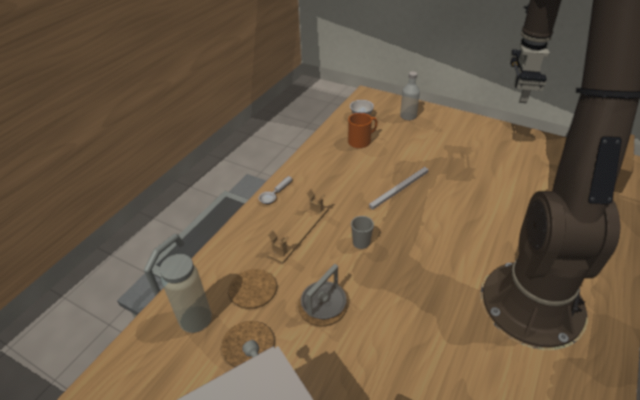

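The top view shows three cork coasters: (235,247) under the lid, (221,184) and (175,213). The robot's base is at (320,390), so (235,247) is nearest, and it is also the one carrying the lid. The bar runs from (367,234) to (452,262), and the saddles are at (268,184) and (339,184). I'll confirm this in an enlarged crop and measure.

```bash
cat > h.py <<'E'
from cell import r
import cv2,numpy as np
from scipy.spatial.transform import Rotation as R
def ray(n,px,p=None):
    p=p or r.camera_params(n)
    u=cv2.undistortPoints(np.array(px,float).reshape(-1,1,2),np.array(p["intrinsics"]),np.array([p["k1"],0,0,0.])).reshape(-1,2)
    M=R.from_rotvec(np.ravel(p["rvec"])).as_matrix();c=-M.T@np.ravel(p["tvec"])
    return c,np.c_[u,np.ones(len(u))]@M
def plane(n,px,z,p=None):
    c,d=ray(n,px,p);return c+d*((z-c[2])/d[:,2])[:,None]
def proj(n,P,p=None):
    p=p or r.camera_params(n)
    return cv2.projectPoints(np.array(P,float).reshape(-1,1,3),np.ravel(p["rvec"]),np.ravel(p["tvec"]),np.array(p["intrinsics"]),np.array([p["k1"],0,0,0.]))[0].reshape(-1,2)
def tri(p1,p2,n1="top",n2="side"):
    A=np.zeros((3,3));b=np.zeros(3)
    for n,p in((n1,p1),(n2,p2)):
        c,d=ray(n,[p]);d=d[0]/np.linalg.norm(d[0]);Q=np.eye(3)-np.outer(d,d);A+=Q;b+=Q@c
    return np.linalg.solve(A,b)
E
python3 - <<'E'
from h import *
im=cv2.imread("pics/top0.png");hsv=cv2.cvtColor(im,cv2.COLOR_BGR2HSV)
m=np.zeros(im.shape[:2],np.uint8);roi=np.s_[222:275,350:470]
m[roi]=((hsv[roi][...,1]<60)&(hsv[roi][...,2]>90))*255
c=max(cv2.findContours(m,0,2)[0],key=cv2.contourArea);rc=cv2.minAreaRect(c);print("bar",rc)
P=plane("top",cv2.boxPoints(rc),.012);print(P.round(4),P.mean(0).round(4))
print("saddles",plane("top",[(268,184),(339,184)],.07).round(4))
print("coaster",plane("top",[(235,247),(221,184),(175,213)],.01).round(3))
print("handle ends top",plane("top",[(212,246),(250,251)],.106).round(4))
print("tumbler",plane("top",[(317,241)],.075).round(3),"jar",plane("top",[(154,148)],.2).round(3))
print("knob",tri((108,254),(251,347)).round(3),'panel', tri((82,265),(240,385)).round(3))
cv2.imwrite("pics/c0.png",cv2.resize(im[160:290,140:400],None,fx=3,fy=3,interpolation=cv2.INTER_CUBIC))
s=cv2.imread("pics/side0.png")
cv2.imwrite("pics/c1.png",cv2.resize(s[180:380,200:400],None,fx=3,fy=3,interpolation=cv2.INTER_CUBIC))
E
```

```text
bar ((407.7433166503906, 247.2987060546875), (92.02700805664062, 6.092715263366699), 19.133642196655273)
[[ 0.4873 -0.1224  0.012 ]
 [ 0.5034 -0.1284  0.012 ]
 [ 0.4149 -0.3726  0.012 ]
 [ 0.3989 -0.3663  0.012 ]] [ 0.4511 -0.2474  0.012 ]
saddles [[ 0.6287  0.1402  0.07  ]
 [ 0.6262 -0.054   0.07  ]]
coaster [[0.458 0.241 0.01 ]
 [0.638 0.283 0.01 ]
 [0.556 0.415 0.01 ]]
handle ends top [[0.461  0.2852 0.106 ]
 [0.4471 0.1842 0.106 ]]
tumbler [[0.472 0.008 0.075]] jar [[0.708 0.414 0.2  ]]
knob [0.446 0.515 0.229] panel [0.42  0.581 0.229]
```

View pics/c0.png

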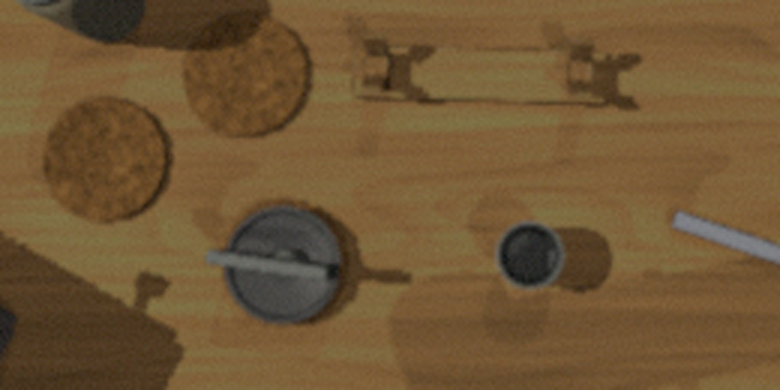

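View pics/c1.png

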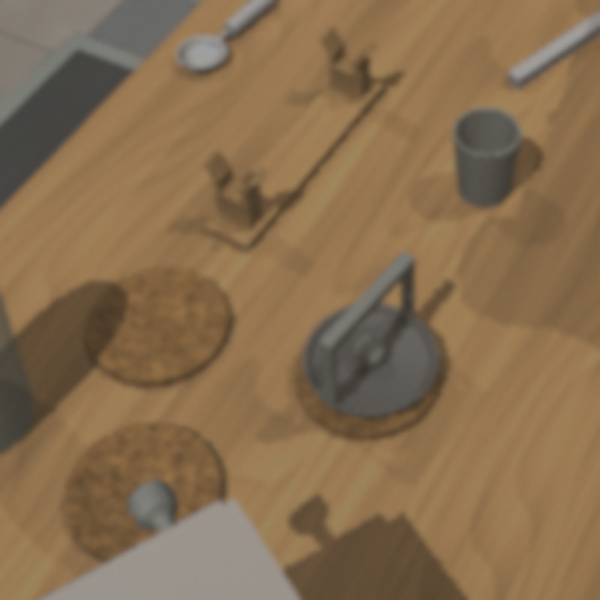

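Confirmed: the lid stands on the coaster nearest the base (crop (285,262)), and the other two coasters are empty. The bar's centre is about (0.451,-0.247), about 20° off world y. Next I work out the approach.

```bash
cat >> h.py <<'E'
def down(deg): return R.from_euler("z",deg,degrees=True)*R.from_euler("x",180,degrees=True)
def cur(): s=r.state();return np.array(s["position"]),R.from_quat(s["orientation"])
def phi(q): m=q.as_matrix();return np.degrees(np.arctan2(m[1,0],m[0,0]))
def plan(*wps):
    "waypoints (x,y,z,phi) -> tool-axis shift cm and turn rad for successive calls"
    p,q=cur();print("now",p.round(4),"phi",phi(q).round(2),"tilt",(q.as_matrix()[:,2]).round(4))
    for w in wps:
        g=down(w[3]);print(w,"shift",(q.inv().apply(np.array(w[:3])-p)*100).round(2),"turn",(q.inv()*g).as_rotvec().round(3));p,q=np.array(w[:3]),g
E
python3 - <<'E'
from h import *
plan((.287,-.475,.235,36),(.369,-.36,.22,53),(.451,-.247,.20,70.1))
E
```

```text
now [ 0.2046 -0.5901  0.251 ] phi 19.12 tilt [-6.0e-04  1.3e-03 -1.0e+00]
(0.287, -0.475, 0.235, 36) shift [11.56 -8.18  1.61] turn [-0.001 -0.    -0.295]
(0.369, -0.36, 0.22, 53) shift [13.39 -4.48  1.5 ] turn [ 0.     0.    -0.297]
(0.451, -0.247, 0.2, 70.1) shift [13.96 -0.25  2.  ] turn [ 0.     0.    -0.298]
```

>>> send_rows([
  [[2.3, -1.6, 0.3], [0, 0, -0.06], 9.1],
  [[4.6, -3.3, 0.6], [0, 0, -0.12], 9.1],
  [[7, -4.9, 1], [0, 0, -0.18], 9.1],
  [[9.3, -6.5, 1.3], [0, 0, -0.24], 9.1],
  [[11.6, -8.2, 1.6], [0, 0, -0.295], 9.1],
])

```text
time: 0.52
position: [0.288, -0.4738, 0.2352]
orientation: [0.951, 0.311, -0.0, -0.0]
ft_force: [-0.4, 0.0, -0.1]
gripper_width: 0.0913
grasp_force: 0.0
```

>>> send_rows([
  [[2.7, -0.9, 0.3], [0, 0, -0.06], 9.1],
  [[5.4, -1.8, 0.6], [0, 0, -0.12], 9.1],
  [[8, -2.7, 0.9], [0, 0, -0.18], 9.1],
  [[10.7, -3.6, 1.2], [0, 0, -0.24], 9.1],
  [[13.4, -4.5, 1.5], [0, 0, -0.297], 9.1],
])

```text
time: 0.93
position: [0.3697, -0.3586, 0.2204]
orientation: [0.894, 0.448, -0.0, -0.0]
ft_force: [0.5, 0.0, 0.2]
gripper_width: 0.0909
grasp_force: 0.0
```

>>> send_rows([
  [[3.2, -0.1, 0.4], [0, 0, -0.06], 6],
  [[6.4, -0.1, 0.8], [0, 0, -0.12], 6],
  [[9.6, -0.2, 1.2], [0, 0, -0.2], 6],
  [[12.5, -0.2, 1.6], [0, 0, -0.26], 6],
  [[14, -0.3, 2], [0, 0, -0.298], 6],
])

```text
time: 1.35
position: [0.4532, -0.2427, 0.2005]
orientation: [0.817, 0.577, 0.001, -0.0]
ft_force: [1.0, 0.4, -0.3]
gripper_width: 0.0628
grasp_force: 0.0
```

```bash
python3 - <<'E'
from h import *
plan((.451,-.247,.2,70.1))
p=r.camera_params("wrist");im=r.get_image("wrist");cv2.imwrite("pics/w1.png",im[:,:,::-1])
import pickle;pickle.dump(p,open("w1.pkl","wb"))
print({k:np.round(v,3).tolist() for k,v in p.items()})
ends=[(.495,-.1254,.016),(.407,-.3695,.016),(.451,-.247,.016)];print(proj("wrist",ends,p).round())
hsv=cv2.cvtColor(im,cv2.COLOR_RGB2HSV)
m=((hsv[...,1]<60)&(hsv[...,2]>90)).astype(np.uint8)*255
for c in sorted(cv2.findContours(m,0,2)[0],key=cv2.contourArea)[-3:]:
    rc=cv2.minAreaRect(c);print(rc,plane("wrist",[rc[0]],.016,p).round(4),plane("wrist",cv2.boxPoints(rc),.016,p).round(4).tolist())
E
```

```text
now [ 0.4532 -0.2427  0.2005] phi 70.51 tilt [ 0.001   0.0013 -1.    ]
(0.451, -0.247, 0.2, 70.1) shift [-0.48 -0.06  0.05] turn [ 0.    -0.002  0.007]
{'intrinsics': [[359.072, 0.0, 325.196], [0.0, 359.072, 195.117], [0.0, 0.0, 1.0]], 'k1': -0.052, 'rvec': [-2.804, 0.48, 0.072], 'tvec': [-0.51, -0.097, 0.32]}
[[324.  29.]
 [322. 304.]
 [323. 181.]]
((231.09906005859375, 255.61956787109375), (21.661991119384766, 51.02925109863281), 70.90650939941406) [[ 0.3405 -0.2882  0.016 ]] [[0.3153, -0.2773, 0.016], [0.3675, -0.2765, 0.016], [0.3655, -0.2991, 0.016], [0.3122, -0.3003, 0.016]]
((422.8119812011719, 254.83108520507812), (53.22150802612305, 30.737911224365234), 65.13629913330078) [[ 0.5189 -0.3502  0.016 ]] [[0.5006, -0.3236, 0.016], [0.5296, -0.3196, 0.016], [0.5379, -0.378, 0.016], [0.5076, -0.3827, 0.016]]
((327.4999694824219, 158.49996948242188), (18.999996185302734, 260.99993896484375), 0.0) [[ 0.4621 -0.2282  0.016 ]] [[0.4086, -0.3518, 0.016], [0.4908, -0.1228, 0.016], [0.5055, -0.128, 0.016], [0.4268, -0.3582, 0.016]]
```

View pics/w1.png

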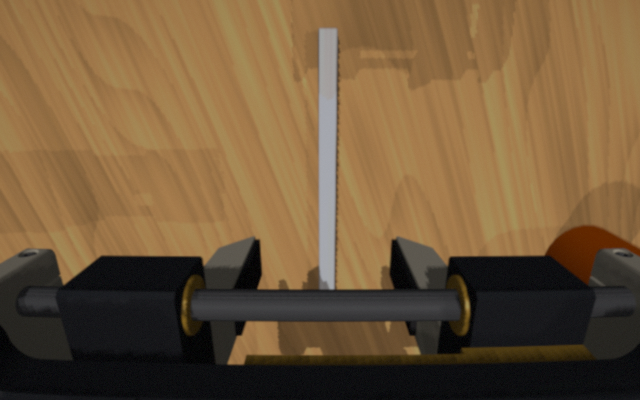

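The wrist view shows the bar upright in the picture, between the fingers. Its far end is at (328,29) and its left edge at column 319. Its centre is about (0.453,-0.2475), so I'll descend and grip.

>>> send_rows([
  [[-0.4, 0, 3], [0, -0.001, 0.005], 6],
  [[-0.45, 0, 7], [0, -0.002, 0.005], 6],
  [[-0.45, 0, 11], [0, -0.002, 0.005], 6],
  [[-0.45, 0, 14.5], [0, -0.002, 0.005], 6],
  [[-0.45, 0, 15.5], [0, -0.002, 0.005], 6],
])

```text
time: 1.82
position: [0.4462, -0.25, 0.0412]
orientation: [0.82, 0.572, -0.003, -0.002]
ft_force: [0.1, -0.5, 0.5]
gripper_width: 0.0605
grasp_force: 0.0
```

>>> send_rows([
  [[0, 0, 0.6], [0, 0, 0], 6],
  [[0, 0, 1.2], [0, 0, 0], 6],
  [[0, 0, 1.7], [0, 0, 0], 6],
  [[0, 0, 1.7], [0, 0, 0], 6],
  [[0, 0, 1.7], [0, 0, 0], 6],
])

```text
time: 2.23
position: [0.4503, -0.2509, 0.0298]
orientation: [0.82, 0.572, -0.0, 0.001]
ft_force: [-0.3, 0.4, 1.0]
gripper_width: 0.0602
grasp_force: 0.0
```

```bash
python3 - <<'E'
from h import *
plan((.453,-.2475,.028,70.2));print(r.state()["ft_force"])
E
```

```text
now [ 0.4503 -0.2509  0.0298] phi 69.82 tilt [ 9.0e-04 -2.8e-03 -1.0e+00]
(0.453, -0.2475, 0.028, 70.2) shift [0.41 0.13 0.18] turn [ 0.002  0.002 -0.007]
[-0.32496063  0.43212503  1.04058496]
```

>>> send_rows([
  [[0.3, 0.1, 0.1], [0.001, 0.001, -0.005], 6],
  [[0.3, 0.1, 0.1], [0.001, 0.001, -0.005], 2],
  [[0.3, 0.1, 0.1], [0.001, 0.001, -0.005], 1],
  [[0.3, 0.1, 0.1], [0.001, 0.001, -0.005], 0.5],
  [[0.3, 0.1, 0.1], [0.001, 0.001, -0.005], 0.5],
], newtons=30)

```text
time: 2.65
position: [0.4516, -0.248, 0.0279]
orientation: [0.819, 0.574, -0.001, 0.0]
ft_force: [0.1, -0.4, 0.6]
gripper_width: 0.0382
grasp_force: 0.0
```

>>> send_rows([
  [[0, 0, 0], [0, 0, 0], 0.5],
  [[0, 0, 0], [0, 0, 0], 0.5],
  [[0, 0, 0], [0, 0, 0], 0.5],
  [[0, 0, 0], [0, 0, 0], 0.5],
  [[0, 0, 0], [0, 0, 0], 0.5],
])

```text
time: 3.07
position: [0.4517, -0.248, 0.0277]
orientation: [0.819, 0.574, -0.001, -0.0]
ft_force: [0.2, -0.6, 0.5]
gripper_width: 0.0158
grasp_force: 30.0
```

```bash
python3 - <<'E'
from h import *
plan((.453,-.2475,.028,70.2),(.453,-.2475,.2,70.2),(.512,-.15,.2,77),(.57,-.055,.2,84),(.62,.02,.2,89.5));s=r.state();print(s["ft_force"],s["gripper_width"],s["grasp_force"])
E
```

```text
now [ 0.4517 -0.248   0.0277] phi 70.11 tilt [-1.2e-03 -6.0e-04 -1.0e+00]
(0.453, -0.2475, 0.028, 70.2) shift [ 0.09  0.11 -0.03] turn [-0.001  0.001 -0.002]
(0.453, -0.2475, 0.2, 70.2) shift [  0.    0.  -17.2] turn [0. 0. 0.]
(0.512, -0.15, 0.2, 77) shift [11.17  2.25  0.  ] turn [ 0.     0.    -0.119]
(0.57, -0.055, 0.2, 84) shift [10.56  3.51  0.  ] turn [ 0.     0.    -0.122]
(0.62, 0.02, 0.2, 89.5) shift [7.98 4.19 0.  ] turn [ 0.     0.    -0.096]
[ 0.24760017 -0.58368707  0.46000346] 0.015785630041516775 29.999438524246216
```

>>> send_rows([
  [[0, 0, -2], [0, 0, 0], 0.5],
  [[0, 0, -5.5], [0, 0, 0], 0.5],
  [[0, 0, -9.5], [0, 0, 0], 0.5],
  [[0, 0, -13.5], [0, 0, 0], 0.5],
  [[0, 0, -17.2], [0, 0, 0], 0.5],
])

```text
time: 3.48
position: [0.4515, -0.2475, 0.2018]
orientation: [0.819, 0.574, -0.001, -0.0]
ft_force: [1.7, -1.2, -1.1]
gripper_width: 0.0159
grasp_force: 30.0
```

>>> send_rows([
  [[1.5, 0.3, 0], [0, 0, -0.02], 0.5],
  [[3.8, 0.7, 0], [0, 0, -0.045], 0.5],
  [[6.2, 1.2, 0], [0, 0, -0.07], 0.5],
  [[8.7, 1.7, 0], [0, 0, -0.095], 0.5],
  [[11.2, 2.3, 0], [0, 0, -0.12], 0.5],
])

```text
time: 3.9
position: [0.5116, -0.1493, 0.1993]
orientation: [0.782, 0.623, -0.001, -0.0]
ft_force: [-0.6, -0.8, -1.1]
gripper_width: 0.0158
grasp_force: 30.0
```

>>> send_rows([
  [[2.4, 0.8, 0], [0, 0, -0.03], 0.5],
  [[4.8, 1.6, 0], [0, 0, -0.06], 0.5],
  [[7, 2.3, 0], [0, 0, -0.08], 0.5],
  [[9, 3, 0], [0, 0, -0.1], 0.5],
  [[10.6, 3.5, 0], [0, 0, -0.122], 0.5],
])

```text
time: 4.32
position: [0.5701, -0.0529, 0.1989]
orientation: [0.742, 0.67, -0.001, -0.001]
ft_force: [-0.3, 0.4, -1.9]
gripper_width: 0.0157
grasp_force: 30.0
```

>>> send_rows([
  [[1.6, 0.8, 0], [0, 0, -0.03], 0.5],
  [[2.8, 1.6, 0], [0, 0, -0.05], 0.5],
  [[4, 2.5, 0], [0, 0, -0.08], 0.5],
  [[4.5, 3.6, 0], [0, 0, -0.096], 0.5],
  [[4.5, 4, 0], [0, 0, -0.096], 0.5],
])

```text
time: 4.73
position: [0.6157, -0.0129, 0.1993]
orientation: [0.709, 0.705, -0.0, -0.0]
ft_force: [-0.2, 0.6, -1.4]
gripper_width: 0.0156
grasp_force: 30.0
```

>>> send_rows([
  [[0, 0, 0], [0, 0, 0], 0.5],
  [[0, 0, 0], [0, 0, 0], 0.5],
])

```text
time: 4.9
position: [0.6138, -0.0154, 0.199]
orientation: [0.711, 0.703, -0.001, -0.0]
ft_force: [-0.5, 0.0, -1.6]
gripper_width: 0.0157
grasp_force: 30.0
```

```bash
python3 - <<'E'
from h import *
plan();import pickle
p=r.camera_params("wrist");im=r.get_image("wrist");pickle.dump(p,open("w2.pkl","wb"))
t=r.get_image("top")[:,:,::-1];cv2.imwrite("pics/top2.png",t)
cv2.imwrite("pics/w2.png",im[:,:,::-1])
cv2.imwrite("pics/v2.png",np.vstack([im[:,:,::-1],cv2.resize(t[150:230,220:380],(640,320))[:200*1+0:1] if 0 else cv2.resize(t[160:210,220:380],(640,200))]))
print(r.state()["gripper_width"],proj("wrist",[(.6287,.14,.077),(.6262,-.054,.077)],p).round())
E
```

```text
now [ 0.6138 -0.0154  0.199 ] phi 89.41 tilt [-0.0021 -0.0012 -1.    ]
0.015922445289703782 [[345. -39.]
 [340. 243.]]
```

View pics/v2.png

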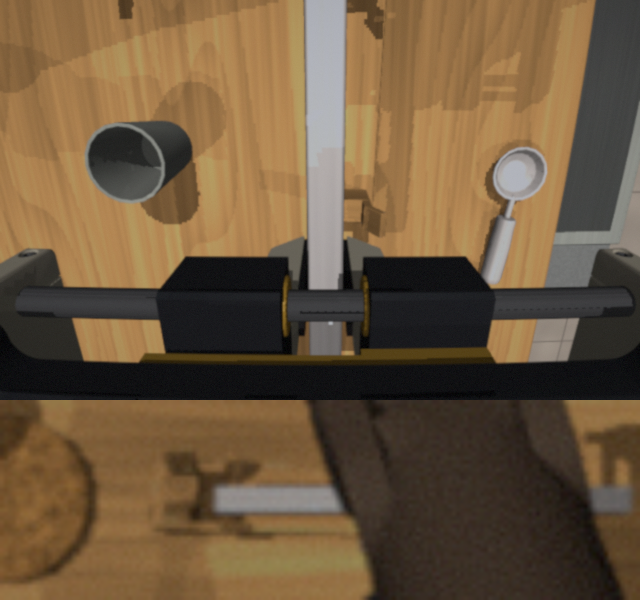

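The bar hides the saddles from the wrist camera. I'll step back and up for one clear look at the holder.

>>> send_rows([
  [[-1, -1.5, -1.6], [0, 0, 0], 0.5],
  [[-2, -3.5, -3.5], [0, 0, 0], 0.5],
  [[-3, -5.5, -5.5], [0, 0, 0], 0.5],
  [[-4.5, -7.4, -8], [0, 0, 0], 0.5],
  [[-4.5, -7.4, -8], [0, 0, 0], 0.5],
])

```text
time: 5.42
position: [0.5381, -0.0622, 0.284]
orientation: [0.712, 0.702, -0.0, 0.002]
ft_force: [1.8, -0.9, -0.7]
gripper_width: 0.016
grasp_force: 30.0
```

>>> send_rows([
  [[0, 0, 0], [0, 0, 0], 0.5],
  [[0, 0, 0], [0, 0, 0], 0.5],
])

```text
time: 5.58
position: [0.5395, -0.0589, 0.2794]
orientation: [0.711, 0.704, -0.001, -0.0]
ft_force: [-0.3, 0.2, -2.3]
gripper_width: 0.0158
grasp_force: 30.0
```

```bash
python3 - <<'E'
from h import *
plan();import pickle
p=r.camera_params("wrist");im=r.get_image("wrist")[:,:,::-1];pickle.dump(p,open("w3.pkl","wb"))
cv2.imwrite("pics/w3.png",im)
t=cv2.imread("pics/top0.png");s=cv2.imread("pics/side0.png")
px=proj("wrist",[(.6287,.14,.077),(.6262,-.054,.077)],p);print(px.round())
x0=int(px[:,0].mean())-60;x0=min(x0,520);print("x0",x0)
a=cv2.resize(im[0:300,x0:x0+120],None,fx=2,fy=2,interpolation=2)   # 240x600
b=cv2.resize(t[165:205,250:360],None,fx=5,fy=5,interpolation=2)  #550x200
c=cv2.resize(s[185:265,265:345],None,fx=5,fy=5,interpolation=2)  #400x400
W=np.zeros((600,790,3),np.uint8);W[:,:240]=a;W[:200,240:]=b;W[200:,240:640]=c
cv2.imwrite("pics/v3.png",np.clip(W*1.6,0,255).astype(np.uint8))
E
```

```text
now [ 0.5395 -0.0589  0.2794] phi 89.43 tilt [-1.e-03 -9.e-04 -1.e+00]
[[430. -65.]
 [414. 165.]]
x0 362
```

View pics/v3.png

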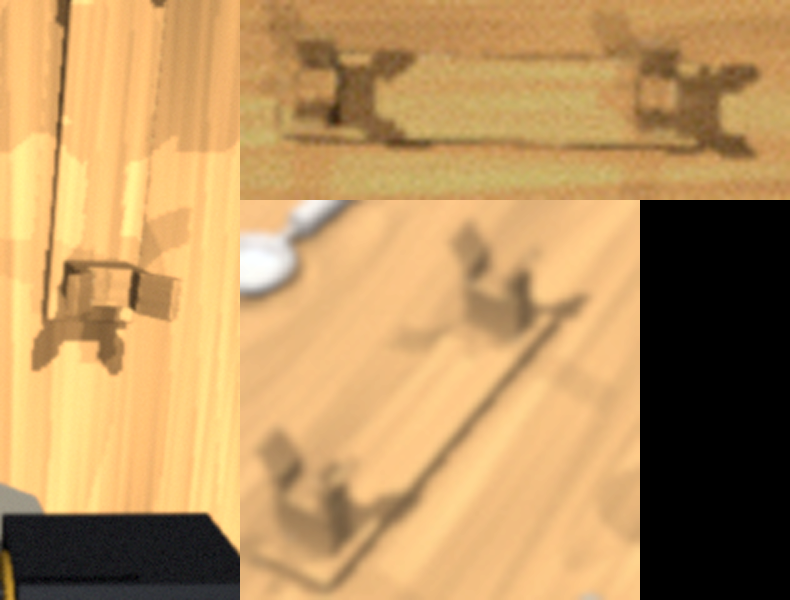

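The composite shows the foot's near edge, its left corner at side px (283,263) and top px (259,192), and the right saddle's floor at wrist px (418,145). I'll cast these.

```bash
python3 - <<'E'
from h import *
import pickle
p=pickle.load(open("w3.pkl","rb"))
W=lambda x,y:(x/2+362,y/2)
T=lambda x,y:((x-240)/5+250,y/5+165)
S=lambda x,y:((x-240)/5+265,(y-200)/5+185)
print("near-left corner top/side",plane("top",[T(285,135)],.006).round(4),plane("side",[S(330,588)],0).round(4))
print("near edge top",plane("top",[T(300,138),T(600,147)],.004).round(4))
print("far edge top",plane("top",[T(420,52),T(600,58)],.012).round(4))
print("wrist near edge",plane("wrist",[W(67,0),W(47,318)],.012,p).round(4))
print("wrist far edge",plane("wrist",[W(160,20),W(143,240)],.012,p).round(4))
print("wrist floor R: left,right,far,near",plane("wrist",[W(82,290),W(132,290),W(108,266),W(103,310)],.045,p).round(4))
print("wrist far arm top",plane("wrist",[W(180,278),W(178,320)],.077,p).round(4))
print("top floors",plane("top",[T(315,92),T(657,93)],.045).round(4))
print("side right far arm top",plane("side",[S(463,222),S(452,245)],.077).round(4),"left",plane("side",[S(278,430),S(262,455)],.077).round(4))
E
```

```text
near-left corner top/side [[0.6141 0.1732 0.006 ]] [[0.6201 0.1725 0.    ]]
near edge top [[ 0.6125  0.1648  0.004 ]
 [ 0.6051 -0.0074  0.004 ]]
far edge top [[ 0.6602  0.095   0.012 ]
 [ 0.6554 -0.008   0.012 ]]
wrist near edge [[ 0.6135  0.1034  0.012 ]
 [ 0.6092 -0.0613  0.012 ]]
wrist far edge [[ 0.6618  0.0942  0.012 ]
 [ 0.6608 -0.0177  0.012 ]]
wrist floor R: left,right,far,near [[ 0.6212 -0.0399  0.045 ]
 [ 0.6472 -0.04    0.045 ]
 [ 0.634  -0.0276  0.045 ]
 [ 0.6328 -0.0504  0.045 ]]
wrist far arm top [[ 0.6605 -0.029   0.077 ]
 [ 0.6614 -0.0492  0.077 ]]
top floors [[ 0.6337  0.1514  0.045 ]
 [ 0.6306 -0.0394  0.045 ]]
side right far arm top [[ 0.6581 -0.0438  0.077 ]
 [ 0.6537 -0.0235  0.077 ]] left [[0.662  0.1458 0.077 ]
 [0.6596 0.1648 0.077 ]]
```

```bash
python3 - <<'E'
from h import *
t=cv2.imread("pics/top2.png");g=cv2.cvtColor(t,6).astype(int);hsv=cv2.cvtColor(t,cv2.COLOR_BGR2HSV)
m=((hsv[...,1]<60)&(hsv[...,2]>90));rows=slice(175,196)
c=np.where(m[rows,262:395].sum(0)>=3)[0]+262;print(c.min(),c.max())
e=[]
for k in(c.min(),c.max()):
    cc=slice(k,k+6) if k<300 else slice(k-5,k+1);e.append((k+(-.5 if k<300 else .5),175+np.where(m[rows,cc])[0].mean()))
P=plane("top",e,.188);print(e,P.round(4),P.mean(0).round(4))
plan((.6355,.058,.2,88.7),(.6355,.058,.085,88.7))
E
```

```text
273 377
[(np.float64(272.5), np.float64(184.27027027027026)), (np.float64(377.5), np.float64(184.5))] [[ 0.6128  0.116   0.188 ]
 [ 0.6089 -0.1452  0.188 ]] [ 0.6109 -0.0146  0.188 ]
now [ 0.5395 -0.0585  0.2788] phi 89.48 tilt [-2.e-03 -4.e-04 -1.e+00]
(0.6355, 0.058, 0.2, 88.7) shift [11.74  9.51  7.86] turn [-0.002  0.     0.014]
(0.6355, 0.058, 0.085, 88.7) shift [ 0.  -0.  11.5] turn [0. 0. 0.]
```

>>> send_rows([
  [[1.8, 1.5, 1], [0, 0, 0], 0.5],
  [[4.2, 3.4, 2.5], [0, 0, 0.005], 0.5],
  [[6.6, 5.4, 4], [0, 0, 0.01], 0.5],
  [[9, 7.3, 5.5], [0, 0, 0.014], 0.5],
  [[10.8, 8.8, 7], [-0.002, 0, 0.014], 0.5],
])

```text
time: 6.05
position: [0.6295, 0.0519, 0.2069]
orientation: [0.714, 0.7, -0.0, -0.001]
ft_force: [0.5, 0.2, -1.0]
gripper_width: 0.0158
grasp_force: 30.0
```

>>> send_rows([
  [[0.4, 0.4, 0.5], [0, 0, 0], 0.5],
  [[0.7, 0.7, 0.9], [0, 0, 0], 0.5],
  [[0.7, 0.7, 0.9], [0, 0, 0], 0.5],
  [[0.7, 0.7, 0.9], [0, 0, 0], 0.5],
])

```text
time: 6.38
position: [0.6355, 0.0545, 0.1999]
orientation: [0.715, 0.699, -0.001, 0.0]
ft_force: [0.4, 0.1, -1.4]
gripper_width: 0.0158
grasp_force: 30.0
```

```bash
python3 - <<'E'
from h import *
plan((.6355,.056,.11,88.7),(.6355,.056,.078,88.7),(.6355,.056,.073,88.7));print(r.state()["ft_force"])
E
```

```text
now [0.6355 0.0545 0.1999] phi 88.65 tilt [-3.0e-04 -1.3e-03 -1.0e+00]
(0.6355, 0.056, 0.11, 88.7) shift [0.16 0.   8.99] turn [-0.     0.001 -0.001]
(0.6355, 0.056, 0.078, 88.7) shift [ 0.  -0.   3.2] turn [0. 0. 0.]
(0.6355, 0.056, 0.073, 88.7) shift [ 0.  -0.   0.5] turn [0. 0. 0.]
[ 0.43129437  0.11034    -1.38168841]
```

>>> send_rows([
  [[0.1, 0, 1.5], [0, 0, 0], 0.5],
  [[0.1, 0, 4], [0, 0, 0], 0.5],
  [[0.1, 0, 6.5], [0, 0, 0], 0.5],
  [[0.1, 0, 8.3], [0, 0, 0], 0.5],
  [[0.1, 0, 9], [0, 0, 0], 0.5],
])

```text
time: 6.8
position: [0.6344, 0.0542, 0.1085]
orientation: [0.716, 0.698, -0.001, 0.0]
ft_force: [-1.0, -0.6, -1.1]
gripper_width: 0.0155
grasp_force: 30.0
```

>>> send_rows([
  [[0, 0, 0.6], [0, 0, 0], 0.5],
  [[0, 0, 1.2], [0, 0, 0], 0.5],
  [[0, 0, 1.8], [0, 0, 0], 0.5],
  [[0, 0, 2.2], [0, 0, 0], 0.5],
  [[0, 0, 2.4], [0, 0, 0], 0.5],
])

```text
time: 7.22
position: [0.636, 0.0561, 0.0864]
orientation: [0.715, 0.699, 0.0, 0.001]
ft_force: [-0.4, 0.1, -1.2]
gripper_width: 0.0157
grasp_force: 30.0
```

```bash
python3 - <<'E'
from h import *
plan((.6355,.056,.0725,88.7));s=r.state();print(s["ft_force"],s["moment"])
im=r.get_image("wrist")[:,:,::-1];t=r.get_image("side")[:,:,::-1]
cv2.imwrite("pics/v4.png",np.hstack([im[:, 200:600],cv2.resize(t[170:290,240:360],(400,400),interpolation=2)]))
E
```

```text
now [0.636  0.0561 0.0864] phi 88.67 tilt [ 1.1e-03 -7.0e-04 -1.0e+00]
(0.6355, 0.056, 0.0725, 88.7) shift [-0.01 -0.06  1.39] turn [ 0.001  0.001 -0.   ]
[-0.3994802   0.14691082 -1.17592232] [ 0.05676593 -0.06243444  0.00100377]
```

View pics/v4.png

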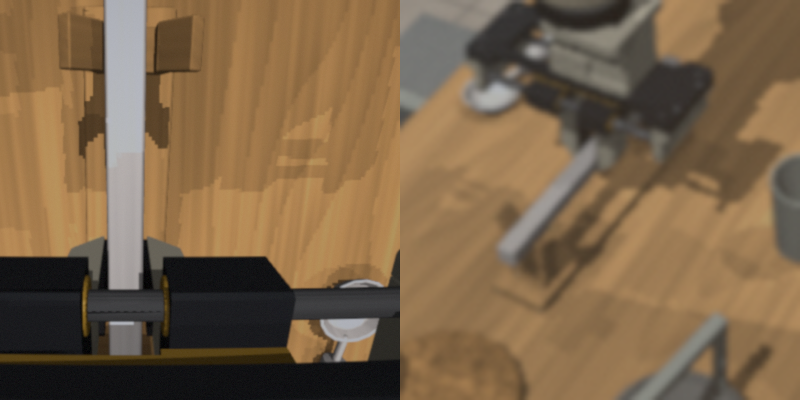

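The bar sits between the arms of the left saddle. In the wrist view its centre is at column 126 and the saddle's at 131, so it is about 2 mm too near. I'll nudge it and lower.

>>> send_rows([
  [[0, 0.1, 0.3], [0.001, 0.001, 0.01], 0.5],
  [[0, 0.1, 0.5], [0.001, 0.001, 0.01], 0.5],
  [[0, 0.1, 0.8], [0.001, 0.001, 0.01], 0.5],
  [[0, 0.1, 1.0], [0.001, 0.001, 0.01], 0.5],
  [[0, 0.1, 1.1], [0.001, 0.001, 0.01], 0.5],
])

```text
time: 7.73
position: [0.6367, 0.0562, 0.0749]
orientation: [0.719, 0.695, -0.0, -0.0]
ft_force: [0.9, 0.2, -1.1]
gripper_width: 0.0159
grasp_force: 30.0
```

>>> send_rows([
  [[0, 0, 0.1], [0, 0, 0], 0.5],
  [[0, 0, 0.2], [0, 0, 0], 0.5],
  [[0, 0, 0.2], [0, 0, 0], 0.5],
  [[0, 0, 0.2], [0, 0, 0], 0.5],
])

```text
time: 8.07
position: [0.6369, 0.0562, 0.0733]
orientation: [0.719, 0.695, 0.0, -0.0]
ft_force: [0.2, 0.4, -1.0]
gripper_width: 0.0156
grasp_force: 30.0
```

```bash
python3 - <<'E'
from h import *
plan((.637,.056,.0725,88.1));s=r.state();print(s["ft_force"],s["moment"])
E
```

```text
now [0.6369 0.0562 0.0733] phi 88.11 tilt [-3.e-04  4.e-04 -1.e+00]
(0.637, 0.056, 0.0725, 88.1) shift [-0.02  0.01  0.08] turn [-0. -0.  0.]
[ 0.17097901  0.35660389 -0.96944615] [ 0.01218456 -0.07918883 -0.02021731]
```

>>> send_rows([
  [[0, 0, 0.05], [0, 0, 0], 0.5],
  [[0, 0, 0.1], [0, 0, 0], 0.5],
  [[0, 0, 0.15], [0, 0, 0], 0.5],
  [[0, 0, 0.15], [0, 0, 0], 0.5],
])

```text
time: 8.4
position: [0.637, 0.0562, 0.0728]
orientation: [0.719, 0.695, 0.0, 0.0]
ft_force: [-2.5, -1.1, 7.9]
gripper_width: 0.0158
grasp_force: 30.0
```

```bash
python3 - <<'E'
from h import *
plan((.637,.056,.0725,88.1));s=r.state();print(s["ft_force"],s["moment"])
E
```

```text
now [0.637  0.0562 0.0728] phi 88.1 tilt [ 3.e-04  2.e-04 -1.e+00]
(0.637, 0.056, 0.0725, 88.1) shift [-0.02 -0.    0.03] turn [ 0. -0. -0.]
[-2.53698486 -1.0980634   7.86519772] [-0.13559404  0.56906275  0.02840928]
```

Contact came at the expected height (8 N). I'll let go and rise.

>>> send_rows([
  [[0, 0, -0.1], [0, 0, 0], 2],
  [[0, 0, -0.1], [0, 0, 0], 3],
  [[0, 0, -0.1], [0, 0, 0], 4],
  [[0, 0, -0.1], [0, 0, 0], 5],
  [[0, 0, -0.1], [0, 0, 0], 5],
])

```text
time: 8.82
position: [0.6369, 0.0561, 0.0727]
orientation: [0.719, 0.695, -0.0, -0.0]
ft_force: [0.2, -0.3, 0.7]
gripper_width: 0.0423
grasp_force: 0.0
```

>>> send_rows([
  [[0, 0, -1], [0, 0, 0], 5],
  [[0, 0, -4], [0, 0, 0], 5],
  [[0, 0, -8], [0, 0, 0], 5],
  [[0, 0, -12], [0, 0, 0], 5],
  [[0, 0, -14.5], [0, 0, 0], 5],
])

```text
time: 9.23
position: [0.6379, 0.0568, 0.2228]
orientation: [0.719, 0.695, 0.002, 0.001]
ft_force: [1.0, 0.4, -0.0]
gripper_width: 0.0499
grasp_force: 0.0
```

```bash
python3 - <<'E'
from h import *
import pickle
plan((.55,.148,.22,85),(.452,.236,.23,82));print(r.state()["gripper_width"])
p=r.camera_params("wrist");im=r.get_image("wrist")[:,:,::-1];t=r.get_image("side")[:,:,::-1];pickle.dump(p,open("w5.pkl","wb"));cv2.imwrite("pics/w5.png",im);cv2.imwrite("pics/side5.png",t)
# bar ends & lid handle from side view
W=np.hstack([im[:,200:600],cv2.resize(t[170:330,240:400],(400,400),interpolation=2)]);cv2.imwrite("pics/v5.png",W)
E
```

```text
now [0.6379 0.0568 0.2228] phi 88.12 tilt [ 0.0041  0.0015 -1.    ]
(0.55, 0.148, 0.22, 85) shift [ 8.83 -9.09  0.26] turn [ 0.004 -0.002  0.055]
(0.452, 0.236, 0.23, 82) shift [  7.91 -10.53  -1.  ] turn [-0.    -0.     0.052]
0.04993115668626186
```

View pics/v5.png

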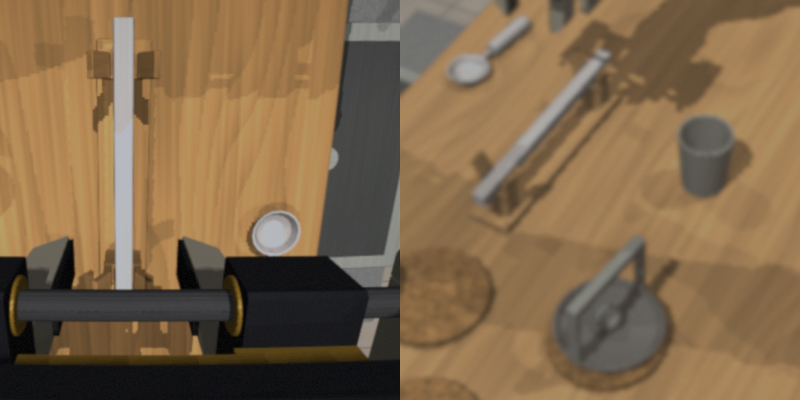

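The bar lies in both saddles (wrist px (325,18) to (325,290)), and the lid's arch is undisturbed. I'll check the bar's centring and move over the lid.

```bash
python3 - <<'E'
from h import *
import pickle
p=pickle.load(open("w5.pkl","rb"))
print("bar left end",plane("wrist",[(324,18)],.061,p).round(4),"at near",plane("wrist",[(324.5,280)],.061,p).round(4),"right end side",plane("side",[((605-400)/2.5+240,54/2.5+170)],.061).round(4),"left side",plane("side",[((482-400)/2.5+240,196/2.5+170)],.061).round(4))
print("handle side",plane("side",[(308.8,292),(336,266)],.106).round(4))
E
```

```text
bar left end [[0.6432 0.1857 0.061 ]] at near [[ 0.6364 -0.0376  0.061 ]] right end side [[ 0.6306 -0.0675  0.061 ]] left side [[0.6372 0.1857 0.061 ]]
handle side [[0.4679 0.2901 0.106 ]
 [0.4483 0.1952 0.106 ]]
```

>>> send_rows([
  [[1.2, -1.2, 0], [0.002, -0.001, 0.01], 5],
  [[3, -3, 0], [0.004, -0.002, 0.02], 5],
  [[5, -5, 0], [0.004, -0.002, 0.03], 5],
  [[7, -7.2, 0], [0.004, -0.002, 0.045], 5],
  [[8.8, -9.1, 0], [0.004, -0.002, 0.055], 5],
])

```text
time: 9.75
position: [0.5471, 0.1481, 0.2176]
orientation: [0.738, 0.675, -0.002, -0.001]
ft_force: [0.2, 0.4, -0.2]
gripper_width: 0.05
grasp_force: 0.0
```

>>> send_rows([
  [[0.5, -2.2, -0.5], [0, 0, 0.01], 5],
  [[0.9, -5, -1], [0, 0, 0.02], 5],
  [[0.9, -7.5, -2], [0, 0, 0.03], 5],
  [[0.9, -9.5, -2], [0, 0, 0.045], 5],
  [[0.9, -10.5, -2], [0, 0, 0.052], 5],
])

```text
time: 10.17
position: [0.4427, 0.1658, 0.2386]
orientation: [0.754, 0.656, -0.002, -0.001]
ft_force: [-0.7, 0.5, -0.4]
gripper_width: 0.0499
grasp_force: 0.0
```

>>> send_rows([
  [[0, 0, 0], [0, 0, 0], 5],
  [[0, 0, 0], [0, 0, 0], 5],
])

```text
time: 10.33
position: [0.4457, 0.165, 0.2383]
orientation: [0.755, 0.656, -0.002, -0.001]
ft_force: [0.1, -0.1, 0.8]
gripper_width: 0.0502
grasp_force: 0.0
```

```bash
python3 - <<'E'
from h import *
import pickle
plan()
p=r.camera_params("wrist");im=r.get_image("wrist")[:,:,::-1];pickle.dump(p,open("w6.pkl","wb"));cv2.imwrite("pics/w6.png",im)
print(proj("wrist",[(.461,.285,.106),(.447,.184,.106),(.454,.235,.0285)],p).round())
E
```

```text
now [0.4457 0.165  0.2383] phi 81.98 tilt [-0.0038 -0.0017 -1.    ]
[[322.  22.]
 [322. 168.]
 [323.  95.]]
```

View pics/w6.png

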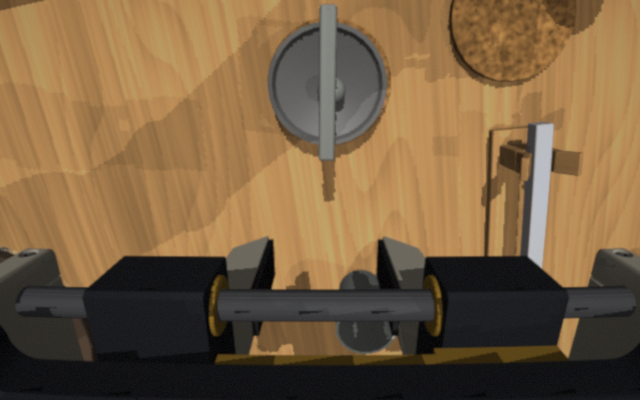

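The wrist view shows the handle bar from (328,4) to (327,159), the lid rim centred at about (328,83) and the ball just under the bar. The guard bar sits in its saddles at right. I'll cast these points.

```bash
python3 - <<'E'
from h import *
import pickle
p=pickle.load(open("w6.pkl","rb"))
P=plane("wrist",[(328.3,4),(327.3,159)],.106,p);d=P[0]-P[1];print(P.round(4),P.mean(0).round(4),np.hypot(*d[:2]),np.degrees(np.arctan2(d[1],d[0])))
print("rim",plane("wrist",[(269,83),(389,83),(328,22),(328,144)],.028,p).round(4),plane("wrist",[(328.5,83)],.028,p).round(4))
c=P.mean(0)
plan((c[0],c[1],.18,82),(c[0],c[1],.106,82))
E
```

```text
[[0.467  0.2958 0.106 ]
 [0.4518 0.1903 0.106 ]] [0.4594 0.243  0.106 ] 0.10655991110774525 81.77519416391196
rim [[0.4063 0.2523 0.028 ]
 [0.5157 0.2371 0.028 ]
 [0.4672 0.2962 0.028 ]
 [0.4524 0.1888 0.028 ]] [[0.4605 0.2446 0.028 ]]
now [0.4462 0.1649 0.2382] phi 81.95 tilt [-0.004  -0.0015 -1.    ]
(np.float64(0.45939931080247065), np.float64(0.24303233587312373), 0.18, 82) shift [7.93 0.23 5.8 ] turn [-0.004  0.002 -0.001]
(np.float64(0.45939931080247065), np.float64(0.24303233587312373), 0.106, 82) shift [ 0.  -0.   7.4] turn [0. 0. 0.]
```

>>> send_rows([
  [[1.5, 0.1, 1], [-0.002, 0.001, 0], 5],
  [[3.5, 0.1, 2], [-0.004, 0.002, 0], 5],
  [[5.5, 0.2, 3.5], [-0.004, 0.002, 0], 5],
  [[7.2, 0.2, 5], [-0.004, 0.002, 0], 5],
  [[7.95, 0.25, 5.8], [-0.004, 0.002, 0], 5],
])

```text
time: 10.8
position: [0.4592, 0.2454, 0.1781]
orientation: [0.755, 0.656, -0.0, -0.001]
ft_force: [0.1, -0.7, 0.4]
gripper_width: 0.0503
grasp_force: 0.0
```

>>> send_rows([
  [[0, 0, 1], [0, 0, 0], 5],
  [[0, 0, 2], [0, 0, 0], 5],
  [[0, 0, 3], [0, 0, 0], 5],
  [[0, 0, 3.5], [0, 0, 0], 5],
  [[0, 0, 3.5], [0, 0, 0], 5],
])

```text
time: 11.22
position: [0.4582, 0.2422, 0.144]
orientation: [0.755, 0.655, -0.001, -0.0]
ft_force: [-0.4, 0.5, -0.3]
gripper_width: 0.0498
grasp_force: 0.0
```

```bash
python3 - <<'E'
from h import *
plan((.4597,.2433,.106,81.8))
p=r.camera_params("wrist");im=r.get_image("wrist");cv2.imwrite("pics/w7.png",im[:,:,::-1])
print(proj("wrist",[(.467,.2958,.106),(.4597,.2433,.106)],p).round(1))
E
```

```text
now [0.4582 0.2422 0.144 ] phi 81.91 tilt [-0.0016 -0.0014 -1.    ]
(0.4597, 0.2433, 0.106, 81.8) shift [0.14 0.14 3.8 ] turn [-0.001  0.002  0.002]
[[324.9 140.8]
 [325.1 242. ]]
```

```bash
python3 - <<'E'
from h import *
import cv2
g=cv2.imread("pics/w7.png");h=cv2.cvtColor(g,cv2.COLOR_BGR2HSV)
for v in(135,145,160,180,200): print(v,h[v,285:365:4,2].tolist())
E
```

```text
135 [101, 99, 69, 41, 45, 61, 89, 84, 90, 88, 87, 87, 88, 86, 75, 68, 39, 47, 84, 101]
145 [69, 90, 92, 90, 92, 91, 91, 91, 137, 137, 132, 135, 133, 86, 89, 89, 91, 89, 89, 89]
160 [94, 92, 93, 91, 93, 93, 92, 90, 124, 124, 122, 121, 121, 83, 91, 92, 92, 91, 92, 90]
180 [96, 99, 98, 98, 97, 96, 96, 90, 124, 125, 125, 123, 117, 86, 97, 96, 95, 96, 96, 95]
200 [101, 103, 102, 101, 92, 92, 93, 88, 125, 125, 123, 122, 112, 131, 129, 101, 100, 101, 99, 99]
```

>>> send_rows([
  [[0.05, 0.05, 0.8], [0, 0.001, 0.001], 5],
  [[0.1, 0.1, 1.8], [-0.001, 0.002, 0.002], 5],
  [[0.1, 0.1, 2.8], [-0.001, 0.002, 0.002], 5],
  [[0.1, 0.1, 3.6], [-0.001, 0.002, 0.002], 4],
  [[0.1, 0.1, 3.8], [-0.001, 0.002, 0.002], 4],
])

```text
time: 11.68
position: [0.4588, 0.2439, 0.1053]
orientation: [0.755, 0.655, -0.0, -0.001]
ft_force: [-0.2, -0.1, -0.1]
gripper_width: 0.0419
grasp_force: 0.0
```

>>> send_rows([
  [[0, 0, 0], [0, 0, 0], 3.5],
  [[0, 0, 0], [0, 0, 0], 3],
  [[0, 0, 0], [0, 0, 0], 2.6],
])

```text
time: 11.93
position: [0.4598, 0.2447, 0.1074]
orientation: [0.755, 0.655, 0.001, -0.0]
ft_force: [0.5, -0.1, 1.1]
gripper_width: 0.0282
grasp_force: 0.0
```

```bash
python3 - <<'E'
from h import *
import cv2
plan((.4597,.2433,.106,81.8));print(r.state()["gripper_width"])
p=r.camera_params("wrist");im=r.get_image("wrist");g=im[:,:,::-1].copy();cv2.imwrite("pics/w8.png",g)
print(proj("wrist",[(.467,.2958,.106),(.4597,.2433,.106)],p).round(1))
cv2.imwrite("pics/v8.png",g)
E
```

```text
now [0.4598 0.2447 0.1074] phi 81.87 tilt [ 0.0016  0.0022 -1.    ]
(0.4597, 0.2433, 0.106, 81.8) shift [-0.14  0.01  0.14] turn [ 0.001 -0.002  0.001]
0.028185145139922776
[[321.3 162.5]
 [322.1 283.8]]
```

View pics/v8.png

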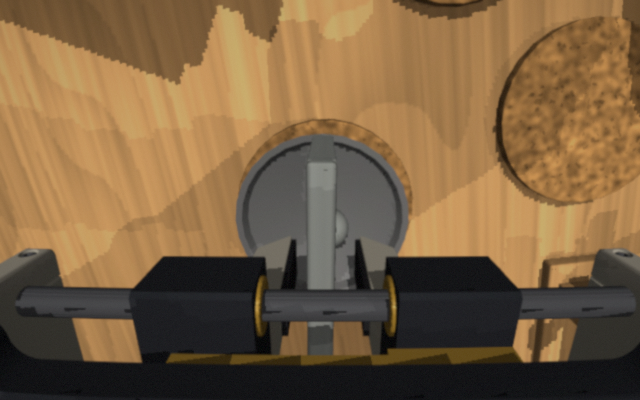

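The handle is between the fingers (columns 308–336, end at row 162, predicted (321,162)). The ball is near the middle of the lid, at about (328,230). Small trim, then a gentle close.

>>> send_rows([
  [[-0.05, 0, 0.1], [0, 0, 0], 2.6],
  [[-0.1, 0, 0.1], [0, 0, 0], 2.4],
  [[-0.1, 0, 0.1], [0, 0, 0], 2.2],
  [[-0.1, 0, 0.1], [0, 0, 0], 2.0],
  [[-0.1, 0, 0.1], [0, 0, 0], 1.9],
], newtons=8)

```text
time: 12.4
position: [0.4595, 0.2434, 0.1062]
orientation: [0.756, 0.655, 0.001, -0.0]
ft_force: [-0.8, 0.1, -0.1]
gripper_width: 0.0195
grasp_force: 0.0
```

```bash
python3 - <<'E'
from h import *
for i in range(3):
    plan((.4597,.2433,.106,81.8));r.get_image("side")
print(r.state()["gripper_width"])
E
```

```text
now [0.4595 0.2434 0.1062] phi 81.85 tilt [ 0.0012  0.0019 -1.    ]
(0.4597, 0.2433, 0.106, 81.8) shift [-0.01  0.02  0.02] turn [ 0.001 -0.002  0.001]
now [0.4595 0.2435 0.1062] phi 81.86 tilt [ 0.0013  0.0019 -1.    ]
(0.4597, 0.2433, 0.106, 81.8) shift [-0.02  0.02  0.02] turn [ 0.001 -0.002  0.001]
now [0.4595 0.2435 0.1062] phi 81.86 tilt [ 0.0013  0.0019 -1.    ]
(0.4597, 0.2433, 0.106, 81.8) shift [-0.02  0.02  0.02] turn [ 0.001 -0.002  0.001]
0.01867867623082153
```

>>> send_rows([
  [[0, 0, 0], [0.001, -0.002, 0], 1.7],
  [[0, 0, 0], [0.001, -0.002, 0], 1.5],
  [[0, 0, 0], [0.001, -0.002, 0], 1.3],
  [[0, 0, 0], [0.001, -0.002, 0], 1.1],
  [[0, 0, 0], [0.001, -0.002, 0], 0.8],
], newtons=8)

```text
time: 12.97
position: [0.4593, 0.2434, 0.106]
orientation: [0.755, 0.655, -0.0, -0.0]
ft_force: [0.4, 0.0, -2.8]
gripper_width: 0.0118
grasp_force: 8.0
```

>>> send_rows([
  [[0, 0, 0], [0, 0, 0], 0.5],
  [[0, 0, 0], [0, 0, 0], 0.5],
  [[0, 0, 0], [0, 0, 0], 0.5],
  [[0, 0, 0], [0, 0, 0], 0.5],
], newtons=30)

```text
time: 13.3
position: [0.4595, 0.2434, 0.1061]
orientation: [0.756, 0.655, -0.0, -0.0]
ft_force: [-0.5, 0.0, -2.8]
gripper_width: 0.0118
grasp_force: 30.0
```

```bash
python3 - <<'E'
from h import *
plan();s=r.state();print(s["gripper_width"],s["grasp_force"],s["ft_force"],s["moment"])
E
```

```text
now [0.4595 0.2434 0.1061] phi 81.86 tilt [-2.e-04 -1.e-04 -1.e+00]
0.011768899460586991 29.997435808181763 [-0.47838854  0.04368032 -2.81275786] [-0.0370262  -0.06461795  0.01866954]
```

Gripped at 30 N and level. A smooth 10 cm lift, straight up.

>>> send_rows([
  [[0, 0, -0.1], [0, 0, 0], 0.5],
  [[0, 0, -0.3], [0, 0, 0], 0.5],
  [[0, 0, -0.65], [0, 0, 0], 0.5],
  [[0, 0, -1.15], [0, 0, 0], 0.5],
  [[0, 0, -1.75], [0, 0, 0], 0.5],
])

```text
time: 13.72
position: [0.4594, 0.2435, 0.1241]
orientation: [0.755, 0.655, -0.0, -0.0]
ft_force: [0.5, -0.5, -2.2]
gripper_width: 0.0116
grasp_force: 30.0
```

>>> send_rows([
  [[0, 0, -0.65], [0, 0, 0], 0.5],
  [[0, 0, -1.3], [0, 0, 0], 0.5],
  [[0, 0, -1.95], [0, 0, 0], 0.5],
  [[0, 0, -2.6], [0, 0, 0], 0.5],
  [[0, 0, -3.25], [0, 0, 0], 0.5],
])

```text
time: 14.13
position: [0.4595, 0.2435, 0.1569]
orientation: [0.756, 0.655, 0.0, 0.0]
ft_force: [0.5, 0.6, -2.2]
gripper_width: 0.0123
grasp_force: 30.0
```

>>> send_rows([
  [[0, 0, -0.65], [0, 0, 0], 0.5],
  [[0, 0, -1.3], [0, 0, 0], 0.5],
  [[0, 0, -1.95], [0, 0, 0], 0.5],
  [[0, 0, -2.6], [0, 0, 0], 0.5],
  [[0, 0, -3.25], [0, 0, 0], 0.5],
])

```text
time: 14.55
position: [0.4595, 0.2435, 0.1893]
orientation: [0.755, 0.655, -0.0, -0.0]
ft_force: [1.9, 0.6, -1.6]
gripper_width: 0.0119
grasp_force: 30.0
```

>>> send_rows([
  [[0, 0, -0.6], [0, 0, 0], 0.5],
  [[0, 0, -1.1], [0, 0, 0], 0.5],
  [[0, 0, -1.45], [0, 0, 0], 0.5],
  [[0, 0, -1.65], [0, 0, 0], 0.5],
  [[0, 0, -1.75], [0, 0, 0], 0.5],
])

```text
time: 14.97
position: [0.4595, 0.2435, 0.2064]
orientation: [0.756, 0.655, 0.0, -0.0]
ft_force: [-1.3, -0.1, -2.0]
gripper_width: 0.0118
grasp_force: 30.0
```

```bash
python3 - <<'E'
from h import *
plan((.4595,.2434,.206,81.9));s=r.state();print(s["q"],s["gripper_width"],s["grasp_force"],s["ft_force"],s["moment"])
cv2.imwrite("pics/s9.png",r.get_image("side")[:,:,::-1])
cv2.imwrite("pics/w9.png",r.get_image("wrist")[:,:,::-1])
E
```

```text
now [0.4595 0.2435 0.2064] phi 81.86 tilt [ 1.e-04  1.e-04 -1.e+00]
(0.4595, 0.2434, 0.206, 81.9) shift [-0.01 -0.    0.04] turn [ 0.    -0.    -0.001]
[-0.1809079   0.36594082 -0.53038811  1.85295211  0.2195992   0.98057075
 -0.94761608] 0.011770247901329708 29.99748945236206 [-1.25467332 -0.11674992 -2.03241803] [-0.00637471 -0.12285119  0.03890288]
```

The lid is up 10 cm and level. Now the quarter turn, slow and smooth: the bar lies at 88.2°, so the handle goes to 178.2°, a turn of -1.68 rad about tool z.

>>> send_rows([
  [[0, 0, 0], [0, 0, -0.008], 0.5],
  [[0, 0, 0], [0, 0, -0.024], 0.5],
  [[0, 0, 0], [0, 0, -0.047], 0.5],
  [[0, 0, 0], [0, 0, -0.077], 0.5],
  [[0, 0, 0], [0, 0, -0.115], 0.5],
])

```text
time: 15.48
position: [0.4594, 0.2434, 0.206]
orientation: [0.716, 0.698, -0.0, -0.0]
ft_force: [-0.0, -0.3, -1.8]
gripper_width: 0.0116
grasp_force: 30.0
```

>>> send_rows([
  [[0, 0, 0], [0, 0, -0.048], 0.5],
  [[0, 0, 0], [0, 0, -0.097], 0.5],
  [[0, 0, 0], [0, 0, -0.145], 0.5],
  [[0, 0, 0], [0, 0, -0.194], 0.5],
  [[0, 0, 0], [0, 0, -0.242], 0.5],
])

```text
time: 15.9
position: [0.4595, 0.2434, 0.206]
orientation: [0.626, 0.78, -0.0, -0.0]
ft_force: [-0.7, 0.6, -1.7]
gripper_width: 0.0118
grasp_force: 30.0
```

>>> send_rows([
  [[0, 0, 0], [0, 0, -0.048], 0.5],
  [[0, 0, 0], [0, 0, -0.097], 0.5],
  [[0, 0, 0], [0, 0, -0.145], 0.5],
  [[0, 0, 0], [0, 0, -0.194], 0.5],
  [[0, 0, 0], [0, 0, -0.242], 0.5],
])

```text
time: 16.32
position: [0.4594, 0.2434, 0.2059]
orientation: [0.527, 0.85, -0.0, -0.0]
ft_force: [0.3, 1.0, -2.0]
gripper_width: 0.0115
grasp_force: 30.0
```

>>> send_rows([
  [[0, 0, 0], [0, 0, -0.048], 0.5],
  [[0, 0, 0], [0, 0, -0.097], 0.5],
  [[0, 0, 0], [0, 0, -0.145], 0.5],
  [[0, 0, 0], [0, 0, -0.194], 0.5],
  [[0, 0, 0], [0, 0, -0.242], 0.5],
])

```text
time: 16.73
position: [0.4595, 0.2434, 0.206]
orientation: [0.421, 0.907, -0.0, -0.0]
ft_force: [0.1, -1.0, -2.1]
gripper_width: 0.0117
grasp_force: 30.0
```

>>> send_rows([
  [[0, 0, 0], [0, 0, -0.048], 0.5],
  [[0, 0, 0], [0, 0, -0.097], 0.5],
  [[0, 0, 0], [0, 0, -0.145], 0.5],
  [[0, 0, 0], [0, 0, -0.194], 0.5],
  [[0, 0, 0], [0, 0, -0.242], 0.5],
])

```text
time: 17.15
position: [0.4595, 0.2434, 0.206]
orientation: [0.308, 0.951, -0.0, -0.0]
ft_force: [0.1, 0.3, -2.3]
gripper_width: 0.0119
grasp_force: 30.0
```

>>> send_rows([
  [[0, 0, 0], [0, 0, -0.048], 0.5],
  [[0, 0, 0], [0, 0, -0.097], 0.5],
  [[0, 0, 0], [0, 0, -0.145], 0.5],
  [[0, 0, 0], [0, 0, -0.194], 0.5],
  [[0, 0, 0], [0, 0, -0.242], 0.5],
])

```text
time: 17.57
position: [0.4595, 0.2434, 0.206]
orientation: [0.191, 0.982, -0.0, -0.0]
ft_force: [0.8, -0.5, -2.1]
gripper_width: 0.0117
grasp_force: 30.0
```

>>> send_rows([
  [[0, 0, 0], [0, 0, -0.048], 0.5],
  [[0, 0, 0], [0, 0, -0.097], 0.5],
  [[0, 0, 0], [0, 0, -0.145], 0.5],
  [[0, 0, 0], [0, 0, -0.194], 0.5],
  [[0, 0, 0], [0, 0, -0.242], 0.5],
])

```text
time: 17.98
position: [0.4595, 0.2434, 0.206]
orientation: [0.071, 0.997, -0.0, -0.0]
ft_force: [0.1, -0.2, -2.0]
gripper_width: 0.0115
grasp_force: 30.0
```

>>> send_rows([
  [[0, 0, 0], [0, 0, -0.038], 0.5],
  [[0, 0, 0], [0, 0, -0.068], 0.5],
  [[0, 0, 0], [0, 0, -0.091], 0.5],
  [[0, 0, 0], [0, 0, -0.107], 0.5],
  [[0, 0, 0], [0, 0, -0.115], 0.5],
])

```text
time: 18.4
position: [0.4595, 0.2434, 0.206]
orientation: [0.015, 1.0, 0.0, -0.0]
ft_force: [0.5, 0.1, -2.4]
gripper_width: 0.0116
grasp_force: 30.0
```

```bash
python3 - <<'E'
from h import *
plan((.4595,.2434,.206,178.2));s=r.state();print(s["time"],s["gripper_width"],s["grasp_force"],s["ft_force"],s["moment"])
w=r.get_image("wrist")[:,:,::-1];t=r.get_image("side")[:,:,::-1];cv2.imwrite("pics/t9.png",r.get_image("top")[:,:,::-1])
cv2.imwrite("pics/v9.png",np.hstack([w[:,120:520],cv2.resize(t[170:330,240:400],(400,400),interpolation=2)]))
E
```

```text
now [0.4595 0.2434 0.206 ] phi 178.29 tilt [-3.e-04  0.e+00 -1.e+00]
(0.4595, 0.2434, 0.206, 178.2) shift [0. 0. 0.] turn [ 0.    -0.     0.002]
18.4 0.011590014161979582 29.997343719005585 [ 0.48724603  0.08700102 -2.35466886] [ 0.07612278 -0.15196785  0.00427782]
```

View pics/v9.png

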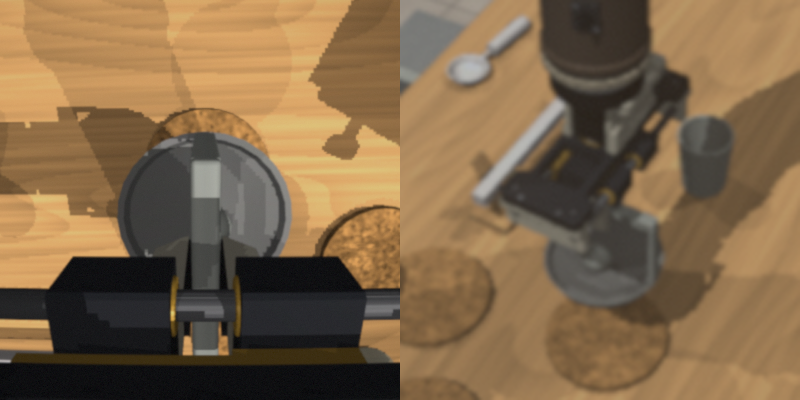

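The lid is level above its coaster with the handle square to the bar. The ball is still in the middle (side crop (597,257), wrist crop (220,225)), and the wrist load of about 2.2 N fits lid plus ball. A short settle, then I hand in.

>>> send_rows([
  [[0, 0, 0], [0, 0, 0], 0.5],
  [[0, 0, 0], [0, 0, 0], 0.5],
  [[0, 0, 0], [0, 0, 0], 0.5],
  [[0, 0, 0], [0, 0, 0], 0.5],
  [[0, 0, 0], [0, 0, 0], 0.5],
])

```text
time: 18.97
position: [0.4595, 0.2435, 0.2061]
orientation: [0.015, 1.0, 0.0, -0.0]
ft_force: [-0.4, -0.2, -2.2]
gripper_width: 0.0119
grasp_force: 30.0
```

```bash
python3 -c "
from h import *
plan();print(r.finish_job())"
```

```text
now [0.4595 0.2435 0.2061] phi 178.23 tilt [-1.e-04  1.e-04 -1.e+00]
the job is handed in; nothing more can be done
None
```

The job is handed in at about 19 s: the guard bar lies centred in both saddles, and the arm is holding the lid level 10 cm above its coaster, handle square to the bar (a 96° turn, because it started 6° off the bar's line), with the ball still in the middle.

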